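Seat the slide carrier in the corner of the loading plate

TASK

Push the blue slide carrier across the metal loading plate, without lifting or tipping it, until it sits fully home in the corner: its long edge flat against the dark rail along the far side of the plate and its left end touching the red end stop. Only push it with the fingers, take them away at the end, and leave the oil bottle, the specimen jar and the cover-glass box alone.

Things in the scene. Friction and masses are not known exactly. Their poses are not given: they have to be found in the camera images.
- plate: Fixed aluminium loading plate on the black bench, 220 (x) by 360 (y) by 8 mm; origin at the centre of its underside, top at z = 8 mm. +x points away from the robot (turned up to 15 degrees), +y left. A dark steel rail, 20 mm thick and 20 mm high above the plate, runs along its whole far (+x) edge; the rail's near face is at x = +85 mm in the plate's frame.
- stop: Red end stop fixed on the plate, square to it, far end touching the rail: 70 (x) by 20 (y) by 24 mm high. Origin at the centre of its underside, on the plate's top; axes as the plate's. The carrier must touch its right-hand face, at y = -10 mm in its frame. Its place along the rail varies.
- carrier: Loose blue slide carrier, a flat rigid slab 100 (x) by 128 (y) by 18 mm, about 0.3 kg, four glass slides set in its top; it slides on the plate. Origin at the centre of its underside; x its short direction, y its long one. Starts on the plate, askew up to 17 degrees, away from the rail, to the right of the stop. Too wide for the gripper.
- oil: Loose amber immersion-oil bottle with black cap, 32 mm across, 65 mm high, standing on the bench beside the plate; origin at the centre of its underside. Leave alone.
- jar: Loose clear specimen jar with orange lid, 48 mm across, 58 mm high, standing on the bench beside the plate; origin at the centre of its underside. Leave alone.
- coverbox: Loose white cover-glass box with green lid, 57 mm square, 40 mm high, standing on the bench beside the plate; origin at the centre of its underside. Leave alone.
Not all that is in view belongs to the job. Of the things like the carrier, leave any that is green; of the rest the smaller one is meant.

How it is judged (in metres and radians):
At the end, for the whole second after the job is handed in: The carrier lies flat and at rest on the plate, its far long edge against the rail and its left end against the red stop (each gap under 3 mm, askew by less than 0.03 rad); oil bottle, jar and cover-glass box stand upright within 15 mm of where they began (x of carrier in the frame of plate between 0.032 and 0.038 m and y of carrier in the frame of stop between -0.077 and -0.071 m and angle between the y axis of carrier and the y axis of plate, either way round below 0.03 rad and z of carrier in the frame of plate below 0.0105 m and angle between carrier's own z axis and vertical below 0.03 rad and linear speed of carrier below 0.01 m/s and distance of each of oil, jar, coverbox from where it was at the start of the episode below 0.015 m and angle between each of oil, jar, coverbox's own z axis and vertical below 0.2 rad); the robot touches nothing.
It fails at once if the carrier is lifted off the plate or tipped (z of carrier in the frame of plate above 0.016 m or angle between carrier's own z axis and vertical above 0.12 rad).
It fails at once if the oil bottle is knocked, moved or lifted (distance of oil from where it was at the start of the episode above 0.015 m or angle between oil's own z axis and vertical above 0.3 rad).
It fails at once if the specimen jar is knocked, moved or lifted (distance of jar from where it was at the start of the episode above 0.015 m or angle between jar's own z axis and vertical above 0.3 rad).
It fails at once if the cover-glass box is knocked, moved or lifted (distance of coverbox from where it was at the start of the episode above 0.015 m or angle between coverbox's own z axis and vertical above 0.3 rad).
It also fails if it takes over 72 s, if anything falls off the work surface, if the arm or the gripper's body presses on something with over 40 N, if the wrist force passes 120 N, or if a joint passes its speed limit or range.

ROBOT

A 6-joint arm with a two-finger parallel gripper is mounted at the origin on the work surface. World frame = base frame: x ahead of the robot, y to its left, z up, the work surface at z = 0. Lengths are in mm, angles in rad, forces in N, time in s.
With the tool pointing down it reaches from about 300 to 775 mm from the base axis. Payload 14.6 kg.
Tool frame: the origin (TCP) lies on the front face of the gripper's body, between the roots of the fingers; the fingertips stand 73 mm ahead of it and the grasp point (between the pads) lies 54 mm ahead of it; z points along the fingers, y is the line along which they close (so a half turn about z gives the same grasp; the last joint's range is limited). The gripper opens to 85 mm and grips with 20 to 120 N. Pads are 22 mm wide; open, the fingers measure 114 mm over their backs; the gripper's body (76 mm by 85 mm) begins 54 mm behind the grasp point. The pads swing forward as they close: fully open they stand 13 mm farther back than shut.
Start: joints at [1.14, 0.3, 1.521, -0, 1.321, -0.067], TCP at [195.703, 513.995, 303.881] pointing down, gripper open.
Joint ranges: [-3.03, 3.03], [-0.79, 2.21], [0.23, 2.52], [-1.04, 4.18], [0, 3.07], [-2.55, 2.55]. Speed limits (rad/s): [2.22, 2.22, 2.57, 3.14, 3.14, 3.14].

INTERFACE

Orientations are given as [roll, pitch, yaw] about the fixed x, y, z axes, in that order (R = Rz(yaw) Ry(pitch) Rx(roll)).
In Python, from cell import sensors, get_image, camera_model, manip gives the robot as it stands.
- The arm moves only by the tool servo_tool, never from a script. Its argument "rows" is one flat list of numbers, 7 for each row, row after row: the closure in counts, from 0 (fully open) to 255 (shut), then the shift along the world's x, y, z in mm, then the turn, a rotation vector about the world's x, y, z in rad. A call has 1 to 20 rows; each row is the pose to reach, as a shift and turn from the pose commanded when the call began; what a row does not reach only later rows make up. A row lasts 1/8 s, in which the tool goes at most 62.5 mm and 10.7 degrees, less where a joint would pass 70% of its speed; a pose out of reach is approached as far as the arm can. A call with a gripper value outside its range is refused whole. The fingers move at their own pace and stop on an object; "newtons" is the grip in N (left out, the last holds). Time passes only in rows, so rows that repeat a pose let the fingers close. It gives the time, the measured TCP pose, the force, the opening and the grip force at its end, in the units of the state.
- sensors.read_state(): the state, without advancing time (a new reading comes with each control period).
- get_image(name): name is "side" or "top" or "wrist"; returns the picture (420x560x3 uint8, red, green, blue); there is no depth.
- camera_model(name): a dict with "camera_matrix" (3x3 intrinsics, pixels), "dist" ([k1, k2, p1, p2, k3] as OpenCV has them; the pictures are not rectified), "eye" and "orientation" of the camera in the world. Camera axes: x right, y up, looking along -z (the intrinsics and any distortion apply to the point x, -y, -z); pixel columns grow to the right and rows downward; lengths in mm; the calibration is good to about 2 mm. A picture is of the moment at which its call begins: read the wrist's pose just before it. camera_model takes no time and is no camera call; for the wrist camera it gives the pose at the moment of the call.
- manip.sign_off(): hands the job in; it is judged then, once.
The state is a dict: "clock": time; "q": joint angles; "dq": joint speeds; "effort": joint torques, N m; "position": TCP position; "ee_rot": TCP orientation; "ft_force": force on the tool from outside, world axes, zero at the start; "ft_torque": the same for the moment, N m; "gripper_width": opening from 0.0 (shut) to 1.0 (fully open); "grasp_force": force on a finger pad.
Only numpy, scipy, OpenCV 4.12 (cv2) and the standard library are available. Lean on these libraries where they do the work, as an engineer would, in place of code of your own. Each camera call takes 0.05 s, during which the arm holds its last target. There are 200 camera calls.

## Working session

There is one attempt and no reset: what is moved stays moved. The work goes in short steps, Python scripts to look and compute and a tool call to move; the robot and the scene stay as the last step left them, time stands still between calls to the robot, and variables do not carry over. Pictures are saved under pics/ and viewed, at most 10 in all, crops included, and the job is handed in when it is done.

Besides the shell and the picture viewer there is one more tool, called after "Emit:" by a JSON object that holds its "op" and its "data". servo_tool: Moves the arm, as the interface text tells. Its arguments: {"type":"object","properties":{"rows":{"type":"array","items":{"type":"number"}},"newtons":{"type":"number"}},"required":["rows"]}

```bash
mkdir -p pics; python3 - <<'E'
from cell import sensors,get_image,camera_model
import cv2
for n in("top","side"):
    cv2.imwrite(f"pics/{n}0.png",get_image(n)[:,:,::-1]); m=camera_model(n); print(n,m)
s=sensors.read_state(); print(s)
E
```

```text
top {'camera_matrix': array([[387.75848381,   0.        , 286.07099059],
       [  0.        , 387.75848381, 207.0915791 ],
       [  0.        ,   0.        ,   1.        ]]), 'dist': array([0.02320816, 0.        , 0.        , 0.        , 0.        ]), 'eye': array([574.06672841,   6.75050043, 914.44033818]), 'orientation': array([ 0.04830965, -0.01503029, -1.54764093])}
side {'camera_matrix': array([[433.73958984,   0.        , 276.89144923],
       [  0.        , 433.73958984, 211.98342313],
       [  0.        ,   0.        ,   1.        ]]), 'dist': array([-0.04836144,  0.        ,  0.        ,  0.        ,  0.        ]), 'eye': array([517.82396655, 787.78277589, 703.01619186]), 'orientation': array([ 0.86954442, -0.00351154, -3.00008685])}
{'clock': 0.1, 'q': array([ 1.14039185e+00,  3.00412013e-01,  1.52151591e+00, -8.87385282e-06,
        1.32071060e+00, -6.65836694e-02]), 'dq': array([ 2.82977500e-04, -3.45671740e-04, -6.57872867e-05, -1.10743099e-03,
       -9.25391431e-04, -9.07801129e-04]), 'effort': array([ 9.45416687e-04, -5.44378424e+01, -3.62373841e+01, -1.07768669e-04,
        2.93058598e-03,  4.68582834e-05]), 'position': array([195.65540832, 513.87783795, 303.38126018]), 'ee_rot': array([-3.14054853e+00, -6.10096215e-05,  2.77777401e+00]), 'ft_force': array([-0.71222063, -0.57662443,  0.96417557]), 'ft_torque': array([-0.01201713,  0.01997911, -0.05867161]), 'grasp_force': 0.0, 'gripper_width': 1.00070199392583}
```

View pics/top0.png

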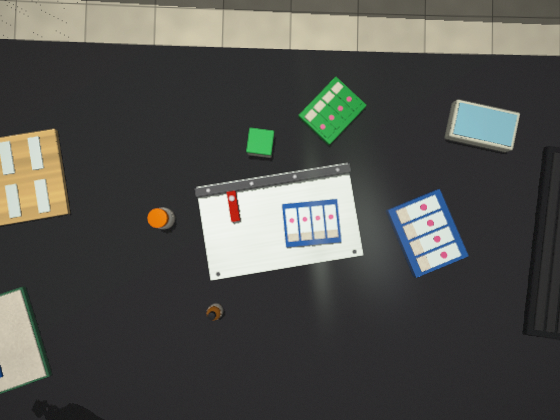

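View pics/side0.png

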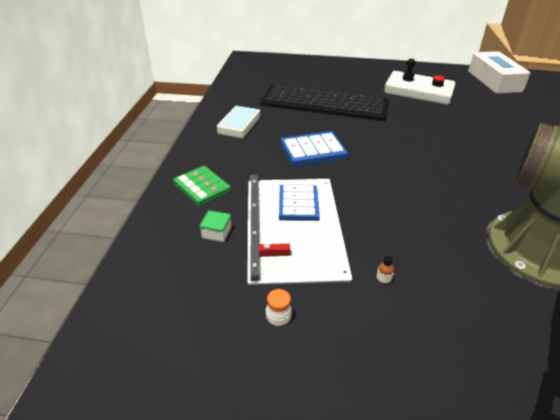

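The top view shows the plate centred near (280,225), with the rail on its far edge from (197,187) to (350,168). The red stop is at (234,207) and the target carrier at (312,223). The jar is at (160,218), the oil at (214,312) and the cover box at (260,143). The larger blue and green carriers, both off the plate, are decoys. Next I'll measure these.

```bash
cat > h.py <<'E'
import numpy as np,cv2
from scipy.spatial.transform import Rotation as R
from cell import sensors,get_image,camera_model
def ray(m,px,z):
    u=cv2.undistortPoints(np.float64(px).reshape(-1,1,2),m["camera_matrix"],m["dist"])[:,0]
    d=np.c_[u[:,0],-u[:,1],-np.ones(len(u))]@R.from_euler("xyz",m["orientation"]).as_matrix().T
    return m["eye"]+d*((z-m["eye"][2])/d[:,2])[:,None]
def hull(mask,roi):
    x0,y0,x1,y1=roi; k=np.zeros(mask.shape,np.uint8); k[y0:y1,x0:x1]=mask[y0:y1,x0:x1]*255
    c=max(cv2.findContours(k,cv2.RETR_EXTERNAL,cv2.CHAIN_APPROX_NONE)[0],key=cv2.contourArea)
    return c[:,0].astype(float)
def rect(P):
    (c,s,a)=cv2.minAreaRect(P[:,:2].astype(np.float32)); b=cv2.boxPoints((c,s,a))
    if s[0]<s[1]: a-=90   # a: direction of long side
    a=(a+180)%180-90 ; return np.round(c,1),np.round(sorted(s),1),round(a,2)  # a = deg from +y (long axis)
def look(full=True):
    m=camera_model("top"); im=get_image("top"); h=cv2.cvtColor(im,cv2.COLOR_RGB2HSV); H,S,V=cv2.split(h)
    o={}
    blue=(H>100)&(H<130)&(S>100)&(V>50); o["carrier"]=rect(ray(m,hull(blue,(190,150,375,290)),26))
    red=((H<6)|(H>172))&(S>150)&(V>60); o["stop"]=rect(ray(m,hull(red,(190,160,275,240)),32))
    if full:
        w=cv2.morphologyEx(((S<60)&(V>120)).astype(np.uint8),cv2.MORPH_CLOSE,np.ones((3,3)))|blue|red
        o["plate"]=rect(ray(m,hull(w,(185,165,375,290)),8))
        o["oil"]=rect(ray(m,hull((V>50)&(S>60),(200,295,230,325)),30))
        o["jar"]=rect(ray(m,hull((H<18)&(S>150)&(V>80),(140,195,185,240)),58))
        o["box"]=rect(ray(m,hull((H>45)&(H<80)&(S>100)&(V>60),(240,120,280,165)),40))
    return im,o
E
python3 - <<'E'
from h import *
im,o=look()
for k,v in o.items(): print(k,v)
m=camera_model("top")
print("rail top corners",ray(m,[(196,187),(348,165),(350,172),(197,195)],28)[:,:2])
c=cv2.resize(im[150:295,180:380],None,fx=4,fy=4,interpolation=cv2.INTER_CUBIC)
cv2.imwrite("pics/crop.png",c[:,:,::-1])
E
```

```text
carrier (array([582.6, -63.9]), array([ 98.5, 125. ]), 6.74)
stop (array([617.4, 114.9]), array([20.5, 69.3]), -77.83)
plate (array([574.9,   7. ]), array([197.2, 360.9]), 10.51)
oil (array([375.6, 152.8]), array([31.1, 31.3]), 1.92)
jar (array([586.2, 276.1]), array([41.6, 45.7]), 1.36)
box (array([765.8,  57.9]), array([58.4, 58.9]), -6.09)
rail top corners [[ 658.23809939  201.14854736]
 [ 717.72714432 -146.02857758]
 [ 701.6264678  -150.90116002]
 [ 639.98607394  198.26037464]]
```

View pics/crop.png

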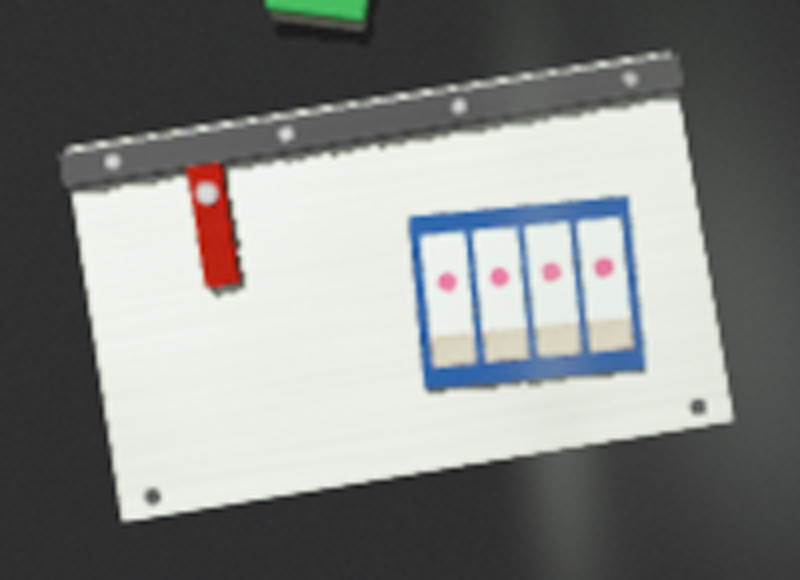

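Plate yaw is about 10.5° and its centre about (586.7, 9.2). In the plate frame the carrier is at (-17, -71) with a relative yaw of about -3.8°, and its target is (35, 24). The measured sizes match the ones given. The plan is to push +x onto the rail with two part-closed fingers, then push +y to the stop.

Emit:
{"op": "servo_tool", "data": {"rows": [100, 313, -591, 0, 0, 0, 0.547, 100, 313, -591, 0, 0, 0, 0.547, 100, 313, -591, 0, 0, 0, 0.547, 100, 313, -591, 0, 0, 0, 0.547, 100, 313, -591, 0, 0, 0, 0.547, 100, 313, -591, 0, 0, 0, 0.547, 100, 313, -591, 0, 0, 0, 0.547, 100, 313, -591, 0, 0, 0, 0.547, 100, 313, -591, 0, 0, 0, 0.547, 100, 313, -591, 0, 0, 0, 0.547, 100, 313, -591, 0, 0, 0, 0.547, 100, 313, -591, 0, 0, 0, 0.547, 100, 313, -591, 0, 0, 0, 0.547, 100, 313, -591, 0, 0, 0, 0.547, 100, 313, -591, -60, 0, 0, 0.547, 100, 313, -591, -120, 0, 0, 0.547, 100, 313, -591, -170, 0, 0, 0.547, 100, 313, -591, -185, 0, 0, 0.547, 100, 313, -591, -185, 0, 0, 0.547]}}

```text
clock: 2.52
position: [509.0, -76.6, 119.5]
ee_rot: [-3.142, 0.0, -2.958]
ft_force: [0.1, -0.6, 0.1]
gripper_width: 0.609
grasp_force: 0.0
```

```bash
python3 - <<'E'
from h import *
c=np.hstack([get_image("wrist")[60:380,:400],get_image("side")[150:300,200:400].repeat(2,0).repeat(2,1)[:300].copy() if 0 else cv2.resize(get_image("side")[150:310,200:400],(400,320))])
cv2.imwrite("pics/w1.png",c[:,:,::-1])
E
```

```text
(no output)
```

View pics/w1.png

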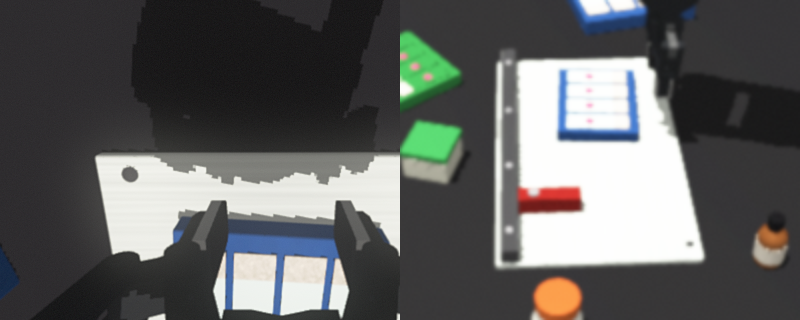

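The side view shows the fingers about 20–30 mm on the robot's side of the carrier's near edge, roughly centred on it. Next: go down, then push along the plate's +x.

Emit:
{"op": "servo_tool", "data": {"rows": [100, 0, 0, -20, 0, 0, 0, 100, 0, 0, -33, 0, 0, 0, 100, 0, 0, -35, 0, 0, 0, 100, 0, 0, -35, 0, 0, 0, 100, 5, 1, -35, 0, 0, 0, 100, 10, 2, -35, 0, 0, 0, 100, 15, 3, -35, 0, 0, 0, 100, 20, 4, -35, 0, 0, 0, 100, 25, 5, -35, 0, 0, 0, 100, 30, 5.5, -35, 0, 0, 0, 100, 35, 6.5, -35, 0, 0, 0, 100, 40, 7.5, -35, 0, 0, 0, 100, 45, 8.5, -35, 0, 0, 0, 100, 50, 9.5, -35, 0, 0, 0, 100, 54, 10, -35, 0, 0, 0, 100, 54, 10, -35, 0, 0, 0]}}

```text
clock: 4.62
position: [563.1, -66.9, 83.8]
ee_rot: [-3.141, 0.001, -2.958]
ft_force: [-0.6, 0.1, -0.3]
gripper_width: 0.606
grasp_force: 0.0
```

```bash
python3 - <<'E'
from h import *
im,o=look(False); print(o)
c=np.hstack([cv2.resize(im[150:295,180:380],(400,290)),cv2.resize(get_image("side")[165:310,200:400],(400,290))])
cv2.imwrite("pics/p1.png",c[:,:,::-1])
E
```

```text
{'carrier': (array([622.9, -53.2]), array([ 97.9, 124.9]), 10.46), 'stop': (array([617.4, 114.9]), array([20.5, 69.3]), -77.83)}
```

View pics/p1.png

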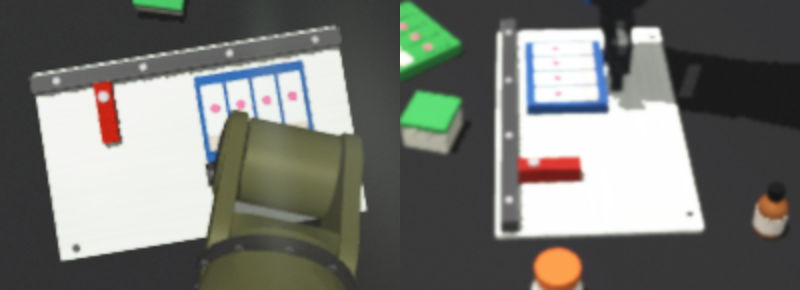

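The carrier is in contact and lined up with the plate (10.46°). About 11 mm remains to the rail, so I'll push on gently until the force rises.

Emit:
{"op": "servo_tool", "data": {"rows": [100, 3, 0.5, 0, 0, 0, 0, 100, 6, 1, 0, 0, 0, 0, 100, 8, 1.5, 0, 0, 0, 0, 100, 9, 1.5, 0, 0, 0, 0, 100, 10, 2, 0, 0, 0, 0, 100, 10, 2, 0, 0, 0, 0]}}

```text
clock: 5.48
position: [572.8, -65.0, 83.9]
ee_rot: [-3.141, 0.0, -2.958]
ft_force: [-0.2, -0.3, -0.6]
gripper_width: 0.61
grasp_force: 0.2
```

Emit:
{"op": "servo_tool", "data": {"rows": [100, 1, 0, 0, 0, 0, 0, 100, 1, 0, 0, 0, 0, 0]}}

```text
clock: 5.72
position: [573.4, -65.0, 83.9]
ee_rot: [3.141, -0.001, -2.958]
ft_force: [-5.1, -0.5, 2.0]
gripper_width: 0.609
grasp_force: 2.4
```

Emit:
{"op": "servo_tool", "data": {"rows": [100, 1, 0, 0, 0, 0, 0, 100, 1, 0, 0, 0, 0, 0]}}

```text
clock: 5.98
position: [573.7, -65.1, 83.8]
ee_rot: [3.141, -0.003, -2.958]
ft_force: [-13.3, -1.5, 7.6]
gripper_width: 0.606
grasp_force: 6.6
```

The force has risen to 13 N, so the long edge is on the rail. Now back off, lift, turn a quarter turn and go to the right-hand end.

Emit:
{"op": "servo_tool", "data": {"rows": [100, -15, -2.5, 0, 0, 0, 0, 100, -30, -5, 0, 0, 0, 0, 100, -30, -5, 50, 0, 0, 0, 100, -20, -25, 90, 0, 0, -0.18, 100, 0, -60, 90, 0, 0, -0.36, 100, 20, -80, 90, 0, 0, -0.54, 100, 40, -80, 90, 0, 0, -0.72, 100, 60, -80, 90, 0, 0, -0.9, 100, 75, -80, 90, 0, 0, -1.08, 100, 75, -80, 90, 0, 0, -1.26, 100, 75, -80, 90, 0, 0, -1.44, 100, 75, -80, 90, 0, 0, -1.571, 100, 75, -80, 90, 0, 0, -1.571, 100, 75, -80, 40, 0, 0, -1.571, 100, 75, -80, 40, 0, 0, -1.571]}}

```text
clock: 7.85
position: [648.3, -144.6, 120.6]
ee_rot: [-3.136, -0.003, 1.757]
ft_force: [0.2, -0.3, 0.4]
gripper_width: 0.609
grasp_force: 0.0
```

```bash
python3 - <<'E'
from h import *
im,o=look(False); print(o)
c=np.hstack([cv2.resize(im[150:295,180:380],(400,290)),cv2.resize(get_image("side")[165:310,200:400],(400,290))])
cv2.imwrite("pics/p2.png",c[:,:,::-1])
E
```

```text
{'carrier': (array([633.4, -51.7]), array([100. , 126.6]), 10.55), 'stop': (array([617.4, 114.9]), array([20.5, 69.3]), -77.83)}
```

View pics/p2.png

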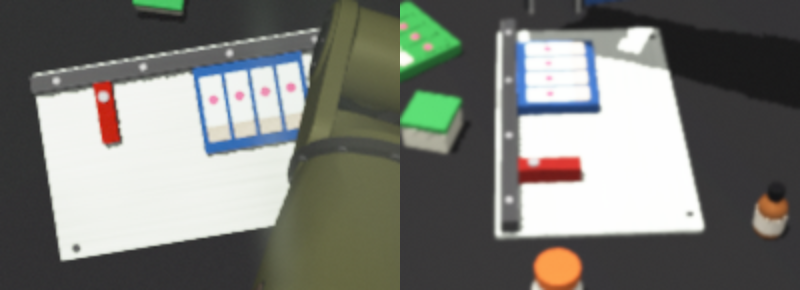

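The carrier lies along the rail (10.55°, plate x about 35). The fingers are off its right-hand end with a gap of about 19 mm. Next: lower and push along the plate's +y.

Emit:
{"op": "servo_tool", "data": {"rows": [100, 0, 0, -25, 0, 0, 0, 100, 0, 0, -36, 0, 0, 0, 100, 0, 0, -36, 0, 0, 0, 100, -1, 6, -36, 0, 0, 0, 100, -2, 12, -36, 0, 0, 0, 100, -3.5, 18, -36, 0, 0, 0, 100, -4.5, 24, -36, 0, 0, 0, 100, -5.5, 30, -36, 0, 0, 0, 100, -6.5, 36, -36, 0, 0, 0, 100, -8, 43, -36, 0, 0, 0, 100, -9, 50, -36, 0, 0, 0, 100, -10.5, 57, -36, 0, 0, 0, 100, -12, 64, -36, 0, 0, 0, 100, -13, 71, -36, 0, 0, 0, 100, -14.5, 78, -36, 0, 0, 0, 100, -15.5, 85, -36, 0, 0, 0, 100, -17, 92, -36, 0, 0, 0, 100, -18, 98, -36, 0, 0, 0, 100, -18.5, 100, -36, 0, 0, 0, 100, -18.5, 100, -36, 0, 0, 0]}}

```text
clock: 10.45
position: [631.2, -44.8, 88.1]
ee_rot: [3.141, 0.0, 1.754]
ft_force: [0.0, -3.8, 2.5]
gripper_width: 0.608
grasp_force: 1.7
```

```bash
python3 - <<'E'
from h import *
im,o=look(False); print(o)
c=np.hstack([cv2.resize(im[150:295,180:380],(400,290)),cv2.resize(get_image("side")[165:310,200:400],(400,290))])
cv2.imwrite("pics/p3.png",c[:,:,::-1])
E
```

```text
{'carrier': (array([614.1,  52.1]), array([81.8, 99.9]), -79.23), 'stop': (array([617.4, 114.9]), array([20.5, 69.3]), -77.83)}
```

View pics/p3.png

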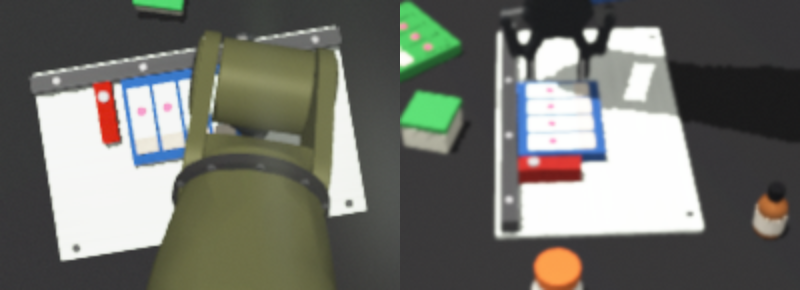

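The carrier is moving squarely along the rail, with roughly 10 mm to the stop. I'll keep going in small steps until the force rises.

Emit:
{"op": "servo_tool", "data": {"rows": [100, -0.5, 3, -3, 0, 0, 0, 100, -1, 6, -3, 0, 0, 0, 100, -1.5, 8, -3, 0, 0, 0, 100, -1.5, 9, -3, 0, 0, 0, 100, -1.5, 9, -3, 0, 0, 0]}}

```text
clock: 11.18
position: [629.6, -35.7, 84.7]
ee_rot: [-3.141, -0.0, 1.754]
ft_force: [0.2, -0.4, 0.1]
gripper_width: 0.61
grasp_force: 0.1
```

Emit:
{"op": "servo_tool", "data": {"rows": [100, 0, 1, 0, 0, 0, 0, 100, 0, 1, 0, 0, 0, 0]}}

```text
clock: 11.42
position: [629.6, -34.9, 84.7]
ee_rot: [-3.141, -0.0, 1.754]
ft_force: [-0.3, -0.4, -1.0]
gripper_width: 0.6
grasp_force: 0.4
```

Emit:
{"op": "servo_tool", "data": {"rows": [100, 0, 1, 0, 0, 0, 0, 100, 0, 1, 0, 0, 0, 0]}}

```text
clock: 11.68
position: [629.7, -34.3, 84.8]
ee_rot: [-3.141, 0.0, 1.754]
ft_force: [0.3, -4.3, -1.0]
gripper_width: 0.604
grasp_force: 2.2
```

Emit:
{"op": "servo_tool", "data": {"rows": [100, 0, 1, 0, 0, 0, 0, 100, 0, 1, 0, 0, 0, 0]}}

```text
clock: 11.92
position: [629.7, -34.1, 84.8]
ee_rot: [-3.141, 0.002, 1.754]
ft_force: [0.3, -11.5, -1.7]
gripper_width: 0.607
grasp_force: 5.4
```

Emit:
{"op": "servo_tool", "data": {"rows": [100, 0, 1, 0, 0, 0, 0, 100, 0, 1, 0, 0, 0, 0]}}

```text
clock: 12.18
position: [629.7, -34.0, 84.8]
ee_rot: [-3.141, 0.003, 1.753]
ft_force: [-0.6, -17.2, -2.0]
gripper_width: 0.61
grasp_force: 8.5
```

The force reached 17 N and the position has stalled, so the carrier is at the stop. I'll back off, clear the view and check.

Emit:
{"op": "servo_tool", "data": {"rows": [100, 3, -15, 0, 0, 0, 0, 100, 5, -30, 0, 0, 0, 0, 100, 5, -30, 60, 0, 0, 0, 100, 5, -60, 115, 0, 0, 0, 100, -20, -120, 115, 0, 0, 0, 100, -60, -170, 115, 0, 0, 0, 100, -100, -220, 115, 0, 0, 0, 100, -140, -270, 115, 0, 0, 0, 100, -150, -290, 115, 0, 0, 0, 100, -150, -290, 115, 0, 0, 0]}}

```text
clock: 13.42
position: [478.6, -323.9, 200.0]
ee_rot: [3.141, 0.0, 1.751]
ft_force: [0.1, 0.8, -0.5]
gripper_width: 0.608
grasp_force: 0.0
```

```bash
python3 - <<'E'
from h import *
im,o=look()
for k,v in o.items(): print(k,v)
a=np.radians(10.5); u=np.array([np.cos(a),np.sin(a)]); v=np.array([-u[1],u[0]])
d=o["carrier"][0]-o["stop"][0]; print("carrier-stop x,y",d@u,d@v,"want -15,-74")
cv2.imwrite("pics/p4.png",cv2.resize(im[150:295,180:380],(800,580),interpolation=cv2.INTER_CUBIC)[:,:,::-1])
E
```

```text
carrier (array([616.1,  40.7]), array([100.2, 127.8]), 10.47)
stop (array([617.3, 115.5]), array([19.2, 69.3]), -77.83)
plate (array([575.,   7.]), array([197.4, 360.9]), 10.54)
oil (array([376.7, 151.7]), array([31.1, 31.8]), -43.23)
jar (array([586.2, 276.1]), array([41.6, 45.7]), 1.36)
box (array([765.8,  57.9]), array([58.4, 58.9]), -6.09)
carrier-stop x,y -14.811123195889309 -73.32878445519324 want -15,-74
```

View pics/p4.png

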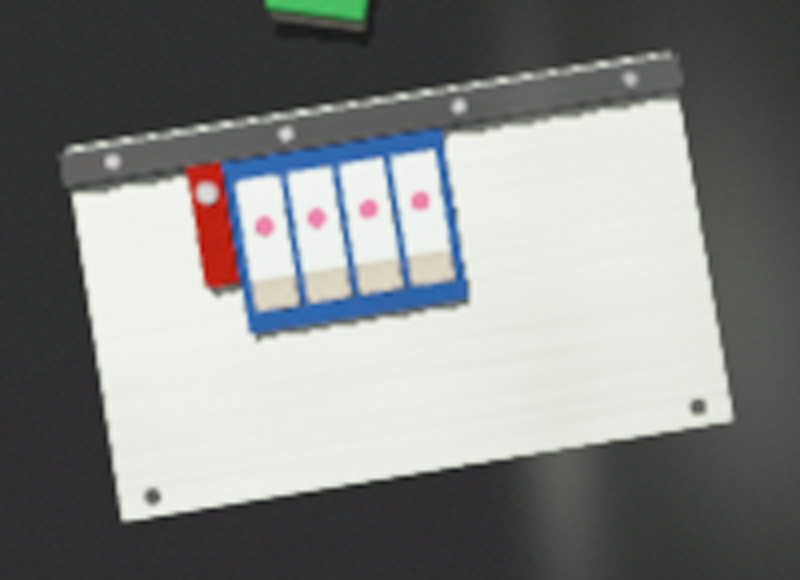

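The picture shows the carrier flush with the rail and touching the stop. The offset from the stop measures (-14.8, -73.3) against (-15, -74) wanted, it is square within 0.1°, and the bystanders have not moved.

```bash
python3 -c "
from cell import manip
print(manip.sign_off())"
```

```text
the job is handed in; nothing more can be done
None
```

The carrier is home in the corner: against the rail and the red stop within about 1 mm by camera and square within 0.1°. The fingers are clear, the oil bottle, jar and cover-glass box did not move, and the job was handed in at about 13.5 s on the robot's clock; the hand-in returned no verdict.

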